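# Plug the pressure gauge into the coffee machine's quick coupler

### The job

Connect the pressure gauge to the coffee machine's water line: push the sleeve of the quick coupler down until it clicks and stays down by itself, then take the gauge from its stand and press its plug fully home in the coupler, so that the sleeve springs up again and locks it. Push gently: the coupler stands on a rubber cushion that takes no more than about 20 N. Leave the gauge standing locked in the coupler, and do not disturb the jug, the tamper and the cup.

Things in the scene. Friction and masses are not known exactly. Their poses are not given: they have to be found in the camera images.
- manifold: Grey steel block, 100 x 130 x 60 mm high, screwed to the counter; origin at the centre of its underside, z up. The quick coupler stands upright on the centre of its top.
- mouth (a point): Centre of the coupler's open mouth, 122 mm above the counter, z up along the bore. Brass tube, 28 mm outside (35 mm at the mouth), bore 20 mm, conical lead-in 26 mm wide at the top, 6 mm deep. With the sleeve up, a jaw in the bore 20 mm below the mouth stops a plug, and locks one that is home; with it down the jaw is out of the way. The plug is hard home when its hexagon lands on the mouth.
- plunger (a point): Centre of the top of a spring plunger in the bore, 32 mm below the mouth, met by the plug's tip: 4 N at first, about 10 N when it trips. Pushed in about 5.5 mm it trips the latch and the sleeve flies up and locks the plug; 2.5 mm farther is the hard stop. Let go, the locked plug is lifted back by the plunger onto the jaw, its tip then about 36 mm below the mouth.
- flange (a point): Centre of the upper face of the sleeve's flange, on the coupler's axis, moving with the sleeve; 26 mm below the mouth when up. The flange is a steel ring 64 mm across, 5 mm thick; on it stands the sleeve's ribbed neck, 42 mm across, 24 mm high, open at the top for the tube. Fingers can hold the neck from above, tips on the flange, and push it straight down.
- sleeve (a joint): Travel of the sleeve, m: 0 = up (where its spring pushes it), growing as it is pushed down. Spring 4 N at 0, 0.15 N more per mm. A latch catches it at a depth that differs between couplers, 6.5 to 25 mm (a click of 1 to 3 N on the way); a hard stop lies 1.5 mm past that depth. Let go when latched it stays down; too early, it comes up again.
- cushion (a joint): How far the whole coupler has sunk into its rubber cushion, m: 0 at rest, 1 mm for each 15 N of downward load. Past 1.5 mm (22 N) it is overloaded.
- gauge_center (a point): Centre of the pressure gauge's round case: steel drum 60 mm across, 30 mm thick, its flat faces looking along its x axis (white dial to +x), z up. Hold it from above across the flat faces. The centre is 88 mm above the plug's tip, the top 118 mm. About 0.3 kg. Below the case: a neck, a brass hexagon 28 mm across whose underside is 40 mm above the tip, and the plug.
- plug_tip (a point): Lower end of the gauge's plug, on its axis, z up through the gauge. The plug is 18 mm thick and 40 mm long, its tip tapers from 12 to 18 mm over 4 mm; a collar from 4 to 12 mm, a 10 mm thick groove from 12 to 24 mm and a shoulder above it. In the stand the plug hangs by its hexagon, its tip 10 mm above the counter.
- stand: Black block, 70 x 70 x 50 mm high, fixed to the counter, with one upright hole of 21 mm, 45 mm deep, in which the gauge is parked; origin at the centre of its underside.
- pitcher: Loose steel jug, 76 mm wide, 100 mm high; origin at the centre of its underside. Bystander.
- tamper: Loose dark steel coffee tamper, 58 mm wide, 85 mm high; origin at the centre of its underside. Bystander.
- paper_cup: Loose paper cup, 84 mm wide, 110 mm high; origin at the centre of its underside. Bystander.
Mind the look-alikes: they are no part of the job. Of the things that look like the part that bears gauge_center, the middle-sized one is meant.

How it is judged:
By the outcome, as a careful person would: the job done as asked, in the order asked, and still so for the second after the job is handed in, with the robot touching nothing.
It also fails if it takes over 58 s, if anything falls off the work surface, if the arm or the gripper's body presses on something with over 40 N, if the wrist force passes 120 N, or if a joint passes its speed limit or range.

### The arm

A 6-joint arm with a two-finger parallel gripper is mounted at the origin on the work surface. World frame = base frame: x ahead of the robot, y to its left, z up, the work surface at z = 0. Lengths are in m, angles in rad, forces in N, time in s.
With the tool pointing down it reaches from about 0.15 to 0.775 m from the base axis. Payload 6.1 kg.
Tool frame: the origin (TCP) lies at the very end of the fingers, on their centre line; the grasp point (between the pads) lies 19 mm behind it (robot.grasp_offset is the distance from the TCP to the grasp point, in m); z points along the fingers, y is the direction in which the jaws open and shut (so a half turn about z gives the same grasp; the last joint's range is limited). The gripper opens to 85 mm and grips with 20 to 120 N. Pads are 22 mm wide; open, the fingers measure 114 mm over their backs; the gripper's body (76 mm by 85 mm) begins 54 mm behind the grasp point. The pads swing forward as they close: fully open they stand 13 mm farther back than shut.
Start: joints at [0, 0.126, -0.04, 1.405, 0, 1.571], TCP at [0.525, -0, 0.231] pointing down, gripper open.
Joint ranges: [-2.72, 2.72], [-0.95, 1.95], [-1.27, 1.35], [-1.78, 2.02], [-1.46, 1.47], [-3.14, 3.14]. Speed limits (rad/s): [2.39, 2.39, 3.01, 3.14, 3.14, 3.14].

### API

Orientations are given as a rotation vector (axis times angle).
In Python, from station import robot, optics, finder gives the robot as it stands.
- The arm moves only by the shell command python3 -m inch 'ROWS'. ROWS is text: rows parted by semicolons, each of 5 numbers parted by spaces: the shift along the tool's x, y, z in m, then the turn about the tool's z in degrees, then the finger opening in m, from 0 to 0.0854. A call has exactly 5 rows; each row shifts and turns the commanded pose from where the row before left it, along the tool's axes as they then stand; what a row does not reach is not made up. A row lasts 1/8 s, in which the tool goes at most 62.5 mm and 10.7 degrees, less where a joint would pass 70% of its speed; a pose out of reach is approached as far as the arm can. A call with a gripper value outside its range is refused whole. The fingers move at their own pace and stop on an object; the grip force is fixed at half the most. Time passes only in rows, so rows that do not move let the fingers close, or fill a call up. It gives the time, the measured TCP pose, the force and the opening at its end, in the units of the state.
- robot.read_state(): the state, without advancing time (a new reading comes with each control period).
- optics.grab_frame(name): name is "scene" or "side" or "wrist"; returns a dict with "pixels" (400x640x3 uint8, red, green, blue), "z_map" (400x640 float32, m along the optical axis (not along the pixel's ray), 0 where there is no reading), "vfov" (degrees; the focal length in pixels is half the picture's height over the tangent of half this angle, whatever the lens; pixels are square), "cx", "cy" (the principal point, pixels), "k1" (the pictures are not rectified: a ray, as slopes to the right and down, at radius r is drawn at 1 + k1 r^2 times it, then the intrinsics apply), "view" (4x4, takes a point from world to camera coordinates). Camera axes: x right, y down, z forward; pixel columns grow to the right and rows downward; lengths in m; the calibration is good to about 2 mm. A picture is of the moment at which its call begins.
- robot.sign_off(): hands the job in, once; it reports no verdict.
Trained networks look in a picture, given as the dict that the camera call returned (one of the last four; its "shot" number tells which), for a name from the list of things; names that differ only in an ending like _2 or _b are one class to them, and where a whole thing is asked for, a point or a joint stands for the part that bears it (a point fixed in the world has none). Each returns a list of dicts, best first, with "confidence" (0 to 1); they miss things now and then, are a little off and sometimes report something else, mostly with a low value. They report only what shows in the picture. A call takes as long as a camera call. They do not tell look-alikes from the thing itself.
- finder.boxes_of(query, picture): "point" ([x, y, z] in m, in the coordinates of the camera as it stood for that picture, good to about 4 mm: the middle of the surface that is visible of it).
- finder.place_of(query, picture): "point" ([x, y, z] in m, in the coordinates of the camera as it stood for that picture, good to about 4 mm: a listed point, or the origin of a listed thing).
The state is a dict: "t": time; "q": joint angles; "qvel": joint speeds; "joint_efforts": joint torques, N m; "position": TCP position; "orientation": TCP orientation; "wrist_force": force on the tool from outside, world axes, zero at the start; "wrist_torque": the same for the moment, N m; "finger_gap": finger opening in m.
Only numpy, scipy, OpenCV 4.12 (cv2) and the standard library are available. Lean on these libraries where they do the work, as an engineer would, in place of code of your own. Each camera call takes 0.05 s, during which the arm holds its last target.

## Working session

There is one attempt and no reset: what is moved stays moved. The work goes in short steps, Python scripts to look and compute and a shell command to move; the robot and the scene stay as the last step left them, time stands still between calls to the robot, and variables do not carry over. Pictures are saved under pics/ and viewed, and the job is handed in when it is done.

```bash
mkdir -p pics; ls; cat > h.py <<'E'
import numpy as np, cv2
from station import robot, optics, finder
def grab(name,fn=None):
    f=optics.grab_frame(name)
    if fn: cv2.imwrite('pics/'+fn+'.png',f['pixels'][:,:,::-1])
    return f
def cam2w(f,p):
    V=np.array(f['view']); return (np.linalg.inv(V)@np.r_[p,1])[:3]
def fl(f): return 200/np.tan(np.radians(f['vfov'])/2)
def pix(f,P):
    V=np.array(f['view']); c=(V@np.r_[P,1])[:3]; s=c[:2]/c[2]; r2=s@s
    s=s*(1+f['k1']*r2); return s*fl(f)+[f['cx'],f['cy']]
def unmap(f):
    F=fl(f); K=np.array([[F,0,f['cx']],[0,F,f['cy']],[0,0,1.]])
    H,W=f['z_map'].shape; u,v=np.meshgrid(np.arange(W),np.arange(H))
    s=cv2.undistortPoints(np.stack([u.ravel(),v.ravel()],1).astype(float)[:,None],K,np.array([f['k1'],0,0,0.]))[:,0]
    z=f['z_map'].ravel(); P=np.c_[s*z[:,None],z,np.ones(len(z))]
    W3=(np.linalg.inv(np.array(f['view']))@P.T).T[:,:3]; W3[z==0]=np.nan
    return W3.reshape(H,W,3)
E
python3 - <<'E'
from h import *
np.set_printoptions(precision=4,suppress=True)
for n in ['scene','side','wrist']:
    f=grab(n,n+'0'); print(n,f['vfov'],f['k1'])
    if n=='wrist':continue
    for q in ['manifold','mouth','flange','gauge_center','plug_tip','stand','pitcher','tamper','paper_cup']:
        for r in finder.place_of(q,f): print(q,round(r['confidence'],2),cam2w(f,r['point']),pix(f,cam2w(f,r['point'])).round())
s=robot.read_state();print(s['t'],s['wrist_force'],s['position'],s['orientation'],s['finger_gap'])
E
```

```text
pics
scene 43.94772370868801 -0.03050709739050439
manifold 0.62 [0.5202 0.1343 0.0003] [366. 196.]
mouth 0.74 [0.5144 0.1319 0.1212] [368. 173.]
mouth 0.16 [ 0.5193 -0.4203  0.002 ] [203. 162.]
flange 0.46 [0.5149 0.131  0.0988] [367. 177.]
gauge_center 0.9 [ 0.3911 -0.2019  0.1203] [274. 122.]
gauge_center 0.59 [ 0.5249 -0.147   0.0999] [279. 162.]
gauge_center 0.5 [ 0.4762 -0.0412  0.0574] [316. 164.]
plug_tip 0.58 [ 0.4775 -0.0397  0.0052] [316. 174.]
plug_tip 0.56 [ 0.3929 -0.2039  0.0008] [276. 146.]
stand 0.79 [ 0.5206 -0.1496  0.0005] [280. 179.]
pitcher 0.58 [ 0.7703 -0.0328 -0.0001] [295. 254.]
tamper 0.63 [ 0.5167 -0.4192  0.0017] [204. 162.]
paper_cup 0.66 [ 0.5299  0.3889 -0.0007] [445. 215.]
side 50.61302720112344 0.036046208822679365
mouth 0.85 [0.5197 0.1278 0.1243] [254. 169.]
flange 0.84 [0.517  0.1371 0.0924] [252. 180.]
gauge_center 0.86 [ 0.4773 -0.0416  0.0606] [286. 228.]
gauge_center 0.59 [ 0.3992 -0.2042  0.1195] [308. 257.]
plug_tip 0.97 [ 0.3947 -0.2036 -0.0004] [307. 310.]
plug_tip 0.8 [ 0.4757 -0.0443  0.0023] [287. 251.]
plug_tip 0.66 [ 0.5214 -0.1507  0.0128] [336. 261.]
stand 0.57 [ 0.5209 -0.146  -0.0037] [334. 266.]
pitcher 0.97 [ 0.7704 -0.0279  0.0018] [372. 201.]
tamper 0.64 [ 0.5187 -0.4135  0.0012] [445. 341.]
paper_cup 0.63 [ 0.5318  0.3885 -0.0029] [210. 177.]
wrist 62.73262371749085 -0.06714063151964203
1.05 [ 0.3509  0.0614 -0.4873] [0.525  0.     0.2313] [2.2214 2.2214 0.    ] 0.08530046400298595
```

View pics/scene0.png

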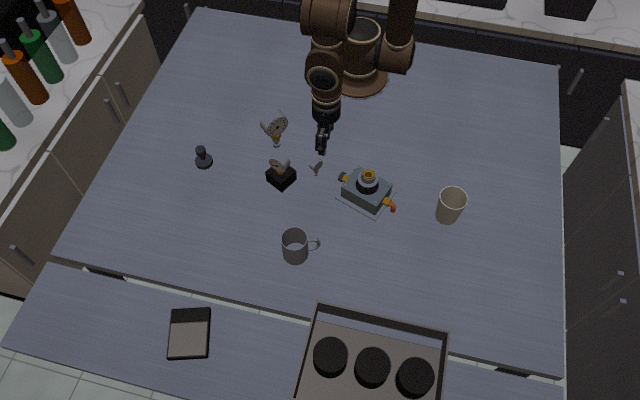

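View pics/side0.png

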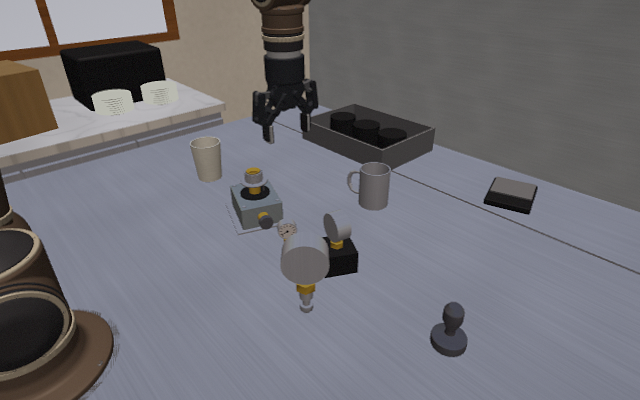

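View pics/wrist0.png

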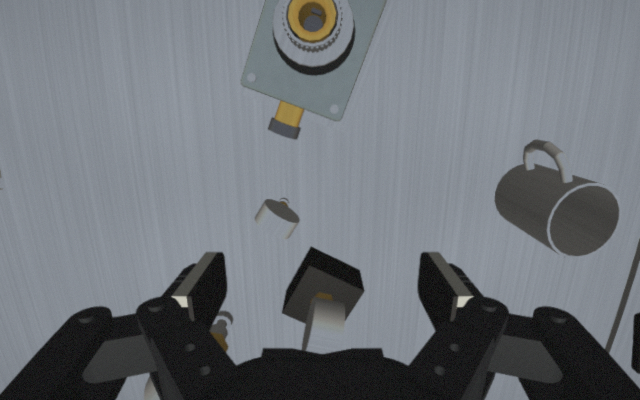

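The scene view shows the coupler at (368,173) and the stand with the middle-sized gauge at (279,162). There is a large gauge at (274,125) and a small one at (316,165). I'll move closer so the wrist camera can see the coupler.

```bash
python3 -m inch '0.03 0 0 0 0.0854;0.03 0 0 0 0.0854;0 0 0 0 0.0854;0 0 0 0 0.0854;0 0 0 0 0.0854'
python3 - <<'E'
from h import *
np.set_printoptions(precision=4,suppress=True)
f=grab('wrist','wrist1'); W=unmap(f); np.savez('w1.npz',W=W,px=f['pixels'])
for q in ['mouth','flange','gauge_center','plug_tip','stand','manifold']:
    for r in finder.place_of(q,f): print(q,round(r['confidence'],2),cam2w(f,r['point']),pix(f,cam2w(f,r['point'])).round())
V=np.linalg.inv(np.array(f['view']));print('cam',V[:3,3]);print(V[:3,:3])
# mouth ring points
from scipy.optimize import least_squares
X=W.reshape(-1,3)
near=np.hypot(X[:,0]-.518,X[:,1]-.131)<.04
for lo,hi in [(.118,.126),(.088,.1)]:
    m=near&(X[:,2]>lo)&(X[:,2]<hi); P=X[m]; print(lo,m.sum(),np.median(P,0),P.min(0),P.max(0))
    if m.sum()>10:
        c,r=cv2.minEnclosingCircle(P[:,:2].astype(np.float32)); print(c,r)
m=(np.hypot(X[:,0]-.521,X[:,1]+.149)<.045)&(X[:,2]>.105)&(X[:,2]<.15)
P=X[m]; print('g',m.sum(),P.min(0),P.max(0),cv2.minAreaRect(P[:,:2].astype(np.float32)))
for h in (.045,.05,.055):
  pass
m=(np.hypot(X[:,0]-.521,X[:,1]+.149)<.06)&(abs(X[:,2]-.05)<.003)
print('st',m.sum(),cv2.minAreaRect(X[m][:,:2].astype(np.float32)))
E
```

```text
t: 1.68
position: [0.525, 0.0593, 0.2313]
orientation: [2.222, 2.22, -0.0]
wrist_force: [0.3, -0.6, 0.6]
finger_gap: 0.0856
mouth 0.64 [0.5164 0.1321 0.1201] [310. 102.]
gauge_center 0.96 [ 0.4783 -0.039   0.0571] [278. 268.]
plug_tip 0.82 [ 0.4804 -0.0406 -0.0036] [286. 246.]
plug_tip 0.64 [ 0.3939 -0.2009 -0.004 ] [229. 350.]
plug_tip 0.55 [ 0.523  -0.1466  0.0047] [320. 322.]
stand 0.97 [ 0.5263 -0.1457  0.0029] [323. 320.]
manifold 0.6 [ 0.5198  0.1312 -0.0008] [317. 103.]
cam [0.5249 0.1306 0.3732]
[[ 1.     -0.0014  0.0009]
 [-0.0011 -0.9605 -0.2784]
 [ 0.0012  0.2784 -0.9605]]
0.118 1426 [0.5177 0.1336 0.12  ] [0.497  0.1121 0.118 ] [0.5381 0.1535 0.1241]
(0.5177163481712341, 0.13279859721660614) 0.021357299759984016
0.088 2482 [0.5189 0.1331 0.0951] [0.4867 0.1011 0.088 ] [0.5492 0.1643 0.1   ]
(0.5178649425506592, 0.13283750414848328) 0.031978946179151535Traceback (most recent call last):
  File "<stdin>", line 16, in <module>
    return umr_minimum(a, axis, None, out, keepdims, initial, where)
ValueError: zero-size array to reduction operation minimum which has no identity
```

View pics/wrist1.png

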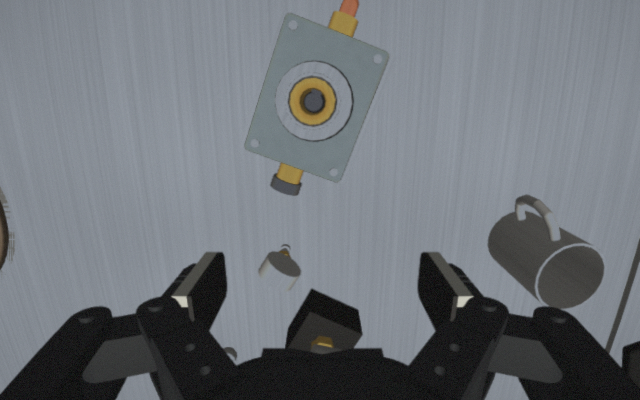

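The coupler shows from above, centred at about (313,101). Circle fits to the flange and the neck agree on an axis at (0.5178, 0.1328). I'll go over it.

```bash
python3 -m inch '0.037 -0.007 -0.01 0 0.052;0.037 0 0 0 0.052;0 0 0.03 0 0.052;0 0 0.04 0 0.052;0 0 0.025 0 0.052'
python3 -m inch '0 0 0 0 0.052;0 0 0 0 0.052;0 0 0 0 0.052;0 0 0 0 0.052;0 0 0 0 0.052'
python3 - <<'E'
from h import *
for n in ['side','scene']:
    f=grab(n); i=f['pixels'][:,:,::-1]; u,v=pix(f,[.518,.133,.14]).astype(int)
    cv2.imwrite(f'pics/{n}2.png',cv2.resize(i[max(v-75,0):v+75,u-100:u+100],None,fx=4,fy=4))
E
```

```text
t: 2.65
position: [0.5173, 0.134, 0.1444]
orientation: [-2.22, -2.221, 0.002]
wrist_force: [-0.5, 0.1, -0.2]
finger_gap: 0.0519
t: 3.28
position: [0.5182, 0.134, 0.1468]
orientation: [2.221, 2.221, 0.001]
wrist_force: [0.5, 1.1, -0.1]
finger_gap: 0.0523
```

View pics/side2.png

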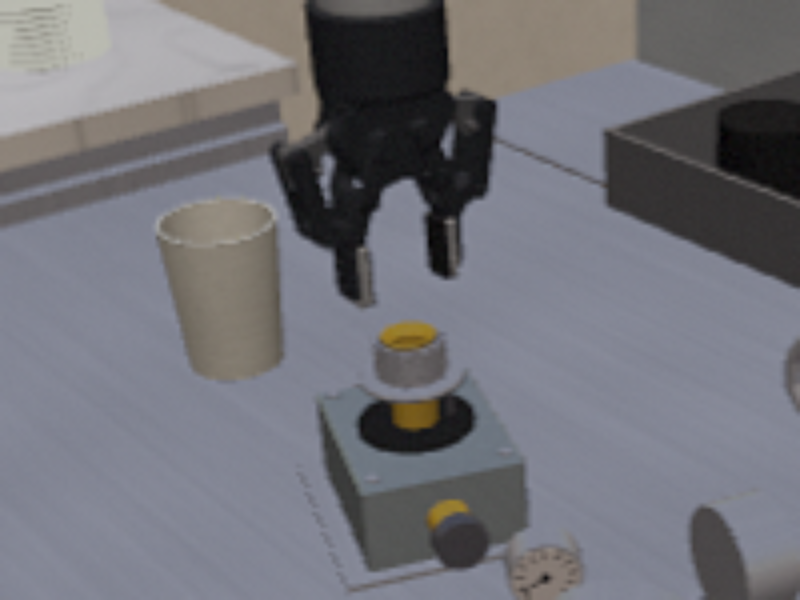

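The side view shows the fingers centred above the neck at about (405,290), astride it. I'll descend.

```bash
python3 -m inch '-0.001 0 0.015 0 0.052;0 0 0.015 0 0.052;0 0 0.007 0 0.05;0 0 0 0 0.048;0 0 0 0 0.046'
python3 - <<'E'
from h import *
for n in ['side','wrist']:
    f=grab(n); i=f['pixels'][:,:,::-1]; u,v=pix(f,[.518,.133,.12]).astype(int)
    cv2.imwrite(f'pics/{n}3.png',cv2.resize(i[max(v-75,0):v+75,u-100:u+100],None,fx=4,fy=4) if n=='side' else i)
E
```

```text
t: 4.0
position: [0.5182, 0.133, 0.1095]
orientation: [2.221, 2.221, 0.0]
wrist_force: [0.4, -0.6, -0.1]
finger_gap: 0.046
```

View pics/side3.png

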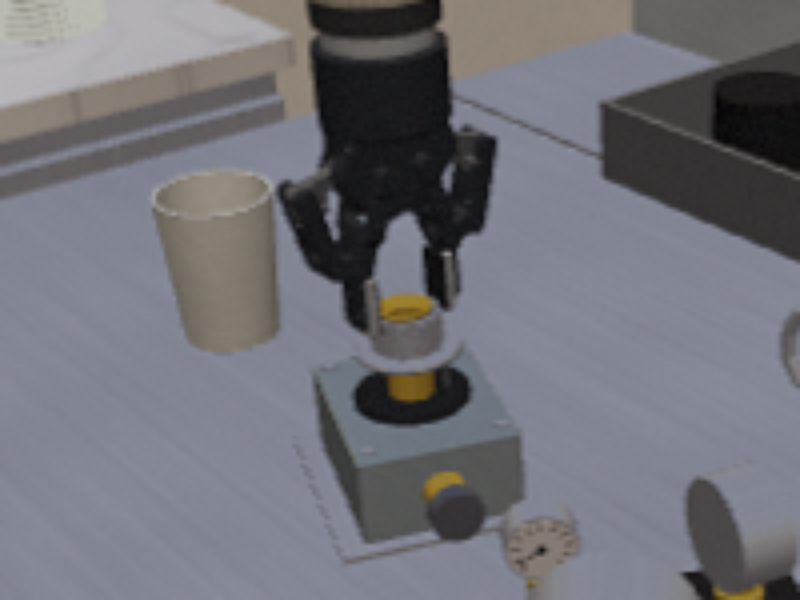

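View pics/wrist3.png

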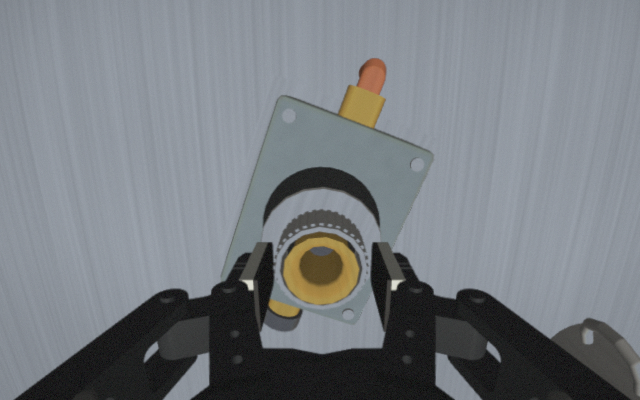

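The wrist view shows the pads at columns 265 and 380 around the neck, which is centred at 320. I'll descend to contact.

```bash
python3 -m inch '0 0 0.003 0 0.046;0 0 0.003 0 0.046;0 0 0.002 0 0.046;0 0 0 0 0.046;0 0 0 0 0.046'; python3 -m inch '0 0 0.002 0 0.046;0 0 0.002 0 0.046;0 0 0.001 0 0.046;0 0 0 0 0.046;0 0 0 0 0.046'
```

```text
t: 4.72
position: [0.518, 0.133, 0.1013]
orientation: [2.221, 2.221, -0.0]
wrist_force: [-0.2, 0.0, 0.2]
finger_gap: 0.0459
t: 5.35
position: [0.518, 0.133, 0.0964]
orientation: [2.221, 2.221, 0.0]
wrist_force: [0.6, -0.1, -0.8]
finger_gap: 0.0457
```

```bash
python3 -m inch '0 0 0.001 0 0.046;0 0 0.001 0 0.046;0 0 0.001 0 0.046;0 0 0 0 0.046;0 0 0 0 0.046'; python3 -m inch '0 0 0.001 0 0.046;0 0 0.001 0 0.046;0 0 0 0 0.046;0 0 0 0 0.046;0 0 0 0 0.046'
```

```text
t: 5.98
position: [0.518, 0.133, 0.0935]
orientation: [2.221, 2.221, 0.0]
wrist_force: [-1.6, -1.4, 2.5]
finger_gap: 0.046
t: 6.6
position: [0.518, 0.133, 0.0917]
orientation: [2.221, 2.221, 0.0]
wrist_force: [-2.3, -0.6, 5.6]
finger_gap: 0.0464
```

```bash
python3 -m inch '0 0 0.001 0 0.046;0 0 0.001 0 0.046;0 0 0.001 0 0.046;0 0 0 0 0.046;0 0 0 0 0.046'; python3 -m inch '0 0 0.0005 0 0.046;0 0 0.0005 0 0.046;0 0 0 0 0.046;0 0 0 0 0.046;0 0 0 0 0.046'
```

```text
t: 7.22
position: [0.518, 0.133, 0.0888]
orientation: [2.221, 2.221, 0.001]
wrist_force: [-3.0, -0.1, 6.5]
finger_gap: 0.0458
t: 7.85
position: [0.518, 0.133, 0.0873]
orientation: [2.221, 2.221, 0.0]
wrist_force: [-1.1, -0.1, 4.3]
finger_gap: 0.0459
```

```bash
python3 -m inch '0 0 0.0005 0 0.046;0 0 0 0 0.046;0 0 0 0 0.046;0 0 0 0 0.046;0 0 0 0 0.046'; python3 - <<'E'
from h import *
for i in range(4):
    f=grab('side'); s=robot.read_state(); print(np.round(s['wrist_force'],2),np.round(s['position'],4))
E
```

```text
t: 8.48
position: [0.518, 0.133, 0.0869]
orientation: [2.221, 2.221, 0.0]
wrist_force: [-1.6, -0.6, 6.0]
finger_gap: 0.0462
[-1.54 -1.21  4.93] [0.518  0.133  0.0869]
[-1.47 -0.01  6.  ] [0.518  0.133  0.0869]
[-1.79 -0.1   5.35] [0.518  0.133  0.0869]
[-1.6  -0.29  6.14] [0.518 0.133 0.087]
```

```bash
python3 -m inch '0 0 0.0005 0 0.046;0 0 0.0005 0 0.046;0 0 0 0 0.046;0 0 0 0 0.046;0 0 0 0 0.046'
```

```text
t: 9.3
position: [0.518, 0.133, 0.0861]
orientation: [2.221, 2.221, 0.0]
wrist_force: [-2.3, -0.8, 7.1]
finger_gap: 0.0462
```

```bash
python3 -m inch '0 0 0.0005 0 0.046;0 0 0.0003 0 0.046;0 0 0 0 0.046;0 0 0 0 0.046;0 0 0 0 0.046'
```

```text
t: 9.93
position: [0.518, 0.133, 0.0854]
orientation: [2.221, 2.221, 0.0]
wrist_force: [-2.6, -0.5, 7.2]
finger_gap: 0.0463
```

```bash
python3 -m inch '0 0 0.0005 0 0.046;0 0 0.0005 0 0.046;0 0 0 0 0.046;0 0 0 0 0.046;0 0 0 0 0.046'
```

```text
t: 10.55
position: [0.518, 0.133, 0.0844]
orientation: [2.221, 2.221, 0.0]
wrist_force: [-2.6, -0.4, 7.8]
finger_gap: 0.0457
```

```bash
python3 -m inch '0 0 0.0005 0 0.046;0 0 0.0005 0 0.046;0 0 0 0 0.046;0 0 0 0 0.046;0 0 0 0 0.046'
```

```text
t: 11.18
position: [0.518, 0.133, 0.0834]
orientation: [2.221, 2.221, 0.0]
wrist_force: [-2.8, -0.5, 8.3]
finger_gap: 0.0462
```

```bash
python3 -m inch '0 0 0.0005 0 0.046;0 0 0.0005 0 0.046;0 0 0 0 0.046;0 0 0 0 0.046;0 0 0 0 0.046'
```

```text
t: 11.8
position: [0.518, 0.133, 0.0821]
orientation: [2.221, 2.221, 0.0]
wrist_force: [-1.9, -0.9, 5.9]
finger_gap: 0.0459
```

Force dropped 2.4 N at about 11.5 mm, which looks like a click. I'll confirm against the hard stop, in small steps.

```bash
python3 -m inch '0 0 0.0004 0 0.046;0 0 0.0004 0 0.046;0 0 0 0 0.046;0 0 0 0 0.046;0 0 0 0 0.046'
```

```text
t: 12.42
position: [0.518, 0.133, 0.0813]
orientation: [2.221, 2.221, 0.0]
wrist_force: [-1.6, -0.5, 6.2]
finger_gap: 0.0461
```

```bash
python3 -m inch '0 0 0.0004 0 0.046;0 0 0.0003 0 0.046;0 0 0 0 0.046;0 0 0 0 0.046;0 0 0 0 0.046'
```

```text
t: 13.05
position: [0.518, 0.133, 0.0806]
orientation: [2.221, 2.221, 0.0]
wrist_force: [-2.0, -0.9, 5.5]
finger_gap: 0.0462
```

```bash
python3 -m inch '0 0 0.0003 0 0.046;0 0 0.0003 0 0.046;0 0 0 0 0.046;0 0 0 0 0.046;0 0 0 0 0.046'
```

```text
t: 13.68
position: [0.518, 0.133, 0.08]
orientation: [2.221, 2.221, 0.0]
wrist_force: [-2.5, -0.3, 6.1]
finger_gap: 0.0463
```

```bash
python3 -m inch '0 0 0.0004 0 0.046;0 0 0.0003 0 0.046;0 0 0 0 0.046;0 0 0 0 0.046;0 0 0 0 0.046'
```

```text
t: 14.3
position: [0.5181, 0.133, 0.0797]
orientation: [2.221, 2.221, 0.001]
wrist_force: [-3.0, -1.0, 7.6]
finger_gap: 0.0461
```

```bash
python3 -m inch '0 0 0.0004 0 0.046;0 0 0.0003 0 0.046;0 0 0 0 0.046;0 0 0 0 0.046;0 0 0 0 0.046'
```

```text
t: 14.92
position: [0.5181, 0.133, 0.0795]
orientation: [2.221, 2.221, 0.001]
wrist_force: [-4.4, -0.8, 11.1]
finger_gap: 0.0459
```

```bash
python3 -m inch '0 0 0.0004 0 0.046;0 0 0.0003 0 0.046;0 0 0 0 0.046;0 0 0 0 0.046;0 0 0 0 0.046'
```

```text
t: 15.55
position: [0.5181, 0.133, 0.0792]
orientation: [2.221, 2.221, 0.002]
wrist_force: [-5.6, -1.8, 14.3]
finger_gap: 0.0459
```

Hard stop: force rises about 14 N/mm, now 14.3 N. Backing off. The sleeve should stay down.

```bash
python3 -m inch '0 0 -0.001 0 0.046;0 0 -0.001 0 0.055;0 0 -0.02 0 0.06;0 0 -0.04 0 0.07;0 0 -0.05 0 0.0854'
python3 - <<'E'
from h import *
np.set_printoptions(precision=4,suppress=True)
f=grab('side'); i=f['pixels'][:,:,::-1]; u,v=pix(f,[.518,.133,.12]).astype(int)
cv2.imwrite(f'pics/side4.png',cv2.resize(i[max(v-75,0):v+75,u-100:u+100],None,fx=4,fy=4))
for n in ['flange','mouth']:
  for r in finder.place_of(n,f): print(n,round(r['confidence'],2),cam2w(f,r['point']))
E
```

```text
t: 16.18
position: [0.5172, 0.1328, 0.1892]
orientation: [-2.22, -2.22, 0.004]
wrist_force: [0.6, -0.6, 0.6]
finger_gap: 0.0844
flange 0.56 [0.5156 0.1324 0.0825]
flange 0.48 [ 0.5237 -0.1477  0.0939]
mouth 0.97 [0.5195 0.1281 0.1232]
mouth 0.52 [ 0.5264 -0.1491  0.0946]
mouth 0.46 [ 0.5345  0.3888 -0.0005]
```

View pics/side4.png

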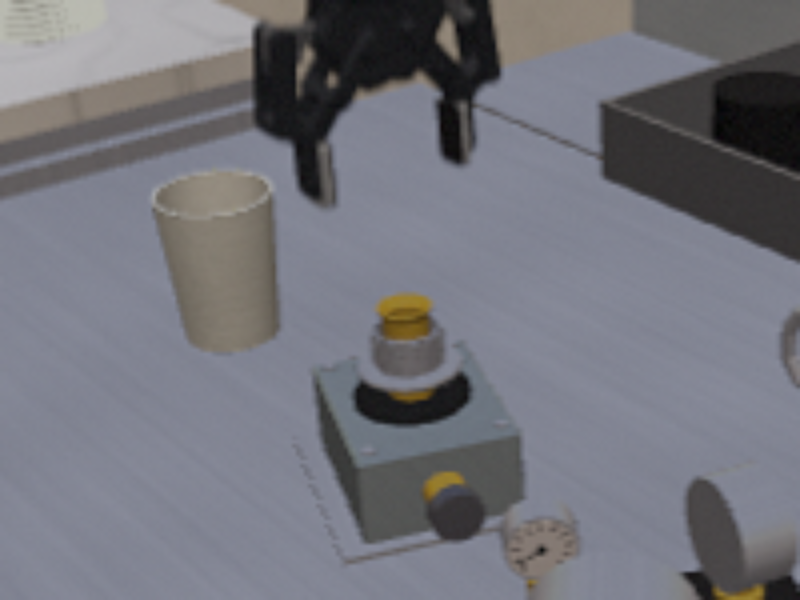

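The sleeve stays down, with the tube showing above the neck at (405,325). Now to the gauge, with the wrist camera placed over it.

```bash
python3 -m inch '-0.05 0 -0.03 0 0.0854;-0.06 0 -0.02 0 0.0854;-0.06 0 0 0 0.0854;-0.06 0 0 0 0.0854;-0.06 0 0 0 0.0854'
python3 -m inch '-0.05 0.003 0 0 0.0854;0 0 0 0 0.0854;0 0 0 0 0.0854;0 0 0 0 0.0854;0 0 0 0 0.0854'
python3 - <<'E'
from h import *
np.set_printoptions(precision=4,suppress=True)
f=grab('wrist','wrist5'); W=unmap(f); X=W.reshape(-1,3)
V=np.linalg.inv(np.array(f['view']));print('cam',V[:3,3])
s=robot.read_state();print(s['position'])
for q in ['gauge_center','plug_tip','stand']:
    for r in finder.place_of(q,f): print(q,round(r['confidence'],2),cam2w(f,r['point']))
for lo in (.106,.114,.12):
  m=(np.hypot(X[:,0]-.521,X[:,1]+.149)<.05)&(X[:,2]>lo)&(X[:,2]<.14)
  P=X[m]; print('g',m.sum(),P.min(0),P.max(0),cv2.minAreaRect(P[:,:2].astype(np.float32)))
m=(np.hypot(X[:,0]-.521,X[:,1]+.149)<.06)&(abs(X[:,2]-.05)<.003)
print('st',m.sum(),cv2.minAreaRect(X[m][:,:2].astype(np.float32)))
E
```

```text
t: 16.95
position: [0.5174, -0.1581, 0.2377]
orientation: [-2.22, -2.22, 0.001]
wrist_force: [0.6, 0.2, -0.4]
finger_gap: 0.0857
t: 17.58
position: [0.5211, -0.2051, 0.2396]
orientation: [2.219, 2.223, 0.0]
wrist_force: [0.3, 1.0, 1.2]
finger_gap: 0.0855
cam [ 0.5208 -0.1339  0.3815]
[ 0.5211 -0.2053  0.2397]
gauge_center 0.93 [ 0.5243 -0.148   0.0951]
gauge_center 0.68 [ 0.3949 -0.199   0.1204]
plug_tip 0.79 [ 0.4786 -0.0404 -0.0019]
plug_tip 0.68 [ 0.394  -0.2031 -0.0024]
g 2771 [ 0.504  -0.1762  0.106 ] [ 0.546  -0.1145  0.1289] ((0.5256379842758179, -0.14536283910274506), (0.05715767294168472, 0.0311997439712286), 75.61437225341797)
g 2492 [ 0.5051 -0.1725  0.114 ] [ 0.5454 -0.118   0.1289] ((0.5255932807922363, -0.1454283893108368), (0.050564248114824295, 0.031145768240094185), 75.61437225341797)
g 1979 [ 0.5064 -0.1676  0.12  ] [ 0.5442 -0.1227  0.1289] ((0.525579035282135, -0.14528420567512512), (0.04053289815783501, 0.031105754896998405), 75.41100311279297)
st 2296 ((0.5256171226501465, -0.14538955688476562), (0.07004648447036743, 0.06968020647764206), 61.88652801513672)
```

View pics/wrist5.png

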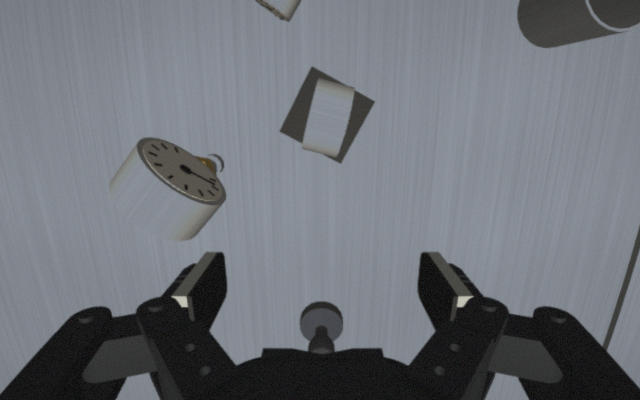

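The gauge case is at (328,117) on the stand, its long side tilted right by about 14.4°. The case and stand fits agree on a centre at (0.5256, -0.1454). So the jaw needs a +14.4° turn.

```bash
python3 -m inch '0.03 0.0045 0 0 0.0854;0.03 0 0 0 0.0854;0 0 0 7.2 0.07;0 0 0 7.2 0.06;0 0 0 0 0.06'
python3 -m inch '0 0 0 0 0.06;0 0 0.02 0 0.06;0 0 0.02 0 0.06;0 0 0 0 0.06;0 0 0 0 0.06'
python3 - <<'E'
from h import *
np.set_printoptions(precision=4,suppress=True)
from scipy.spatial.transform import Rotation as R
f=grab('wrist','wrist6'); W=unmap(f); X=W.reshape(-1,3)
s=robot.read_state();print(s['position'],R.from_rotvec(s['orientation']).as_matrix())
m=(np.hypot(X[:,0]-.525,X[:,1]+.145)<.04)&(X[:,2]>.11)&(X[:,2]<.14)
P=X[m]; print(m.sum()); print(P.max(0),cv2.minAreaRect(P[:,:2].astype(np.float32)) if m.sum() else 0)
E
```

```text
t: 18.4
position: [0.5255, -0.146, 0.2397]
orientation: [2.48, 1.928, 0.0]
wrist_force: [-0.2, -0.8, -0.0]
finger_gap: 0.0603
t: 19.02
position: [0.5257, -0.1464, 0.2003]
orientation: [2.481, 1.926, 0.001]
wrist_force: [-0.1, -0.7, 0.3]
finger_gap: 0.0599
[ 0.5259 -0.1465  0.2006] [[ 0.2483  0.9687  0.0013]
 [ 0.9687 -0.2483 -0.0004]
 [-0.0001  0.0013 -1.    ]]
3020
[ 0.546  -0.1155  0.1291] ((0.5258086919784546, -0.14460690319538116), (0.05355266481637955, 0.03115212731063366), 75.84600830078125)
```

View pics/wrist6.png

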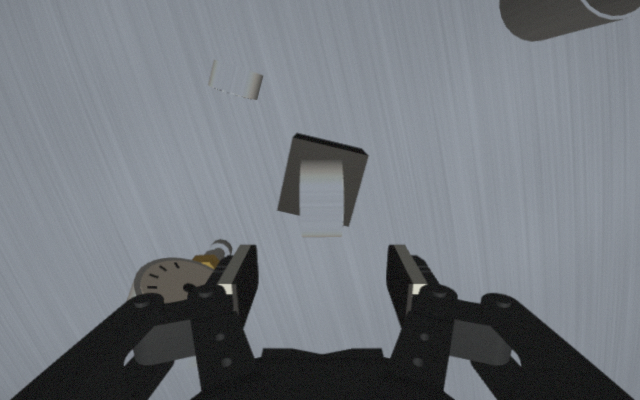

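The case at (322,200) is square to the jaws and centred between the pads (240 and 405). I'll descend and grip.

```bash
python3 -m inch '0.0015 0 0.04 0 0.06;0 0 0.04 0 0.06;0 0 0.03 0 0.06;0 0 0.01 0 0.06;0 0 0 0 0.06'
python3 -m inch '0 0 0 0 0.04;0 0 0 0 0.034;0 0 0 0 0.03;0 0 0 0 0.02;0 0 0 0 0.02'
python3 - <<'E'
from h import *
f=grab('side'); i=f['pixels'][:,:,::-1]; u,v=pix(f,[.526,-.145,.1]).astype(int)
cv2.imwrite(f'pics/side7.png',cv2.resize(i[max(v-75,0):v+75,u-100:u+100],None,fx=4,fy=4))
E
```

```text
t: 19.7
position: [0.5261, -0.1449, 0.0801]
orientation: [2.482, 1.926, 0.0]
wrist_force: [0.4, -0.7, 0.2]
finger_gap: 0.0598
t: 20.32
position: [0.5261, -0.1449, 0.0804]
orientation: [2.482, 1.925, 0.001]
wrist_force: [-1.2, 0.6, 5.4]
finger_gap: 0.0292
```

View pics/side7.png

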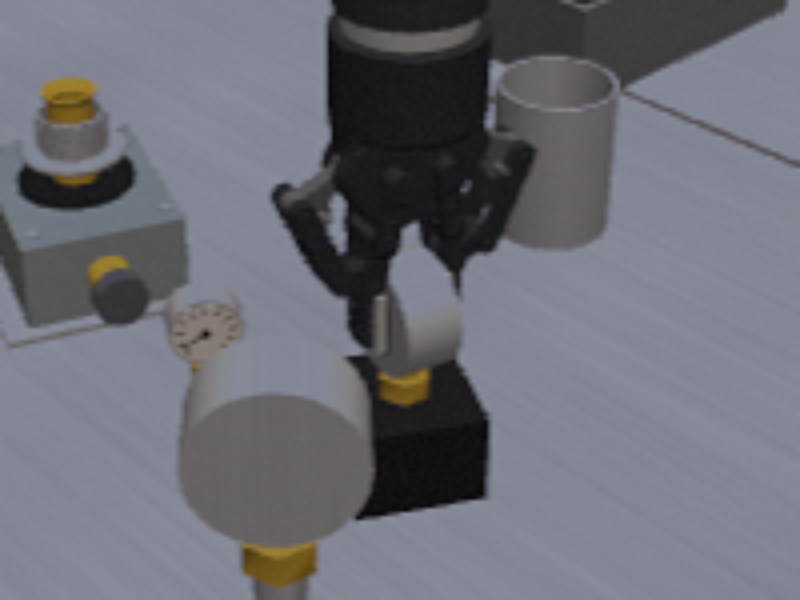

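Gripped, opening 29 mm. I'll lift straight up.

```bash
python3 -m inch '0 0 -0.015 0 0.02;0 0 -0.03 0 0.02;0 0 -0.03 0 0.02;0 0 -0.035 0 0.02;0 0 -0.03 0 0.02'
python3 - <<'E'
from h import *
f=grab('side'); i=f['pixels'][:,:,::-1]; u,v=pix(f,[.526,-.145,.2]).astype(int)
cv2.imwrite(f'pics/side8.png',cv2.resize(i[max(v-75,0):v+75,u-100:u+100],None,fx=4,fy=4))
s=robot.read_state(); p=np.array(s['position']); print(p)
from scipy.spatial.transform import Rotation as R
M=R.from_rotvec(s['orientation']).as_matrix(); print(M.T@(np.array([.5178,.1328,p[2]])-p))
E
```

```text
t: 21.0
position: [0.5258, -0.1448, 0.2212]
orientation: [2.482, 1.925, 0.0]
wrist_force: [1.1, 0.5, -3.5]
finger_gap: 0.0297
[ 0.52705612 -0.14516636  0.22530633]
[ 0.26693576 -0.07807708 -0.00049145]
```

View pics/side8.png

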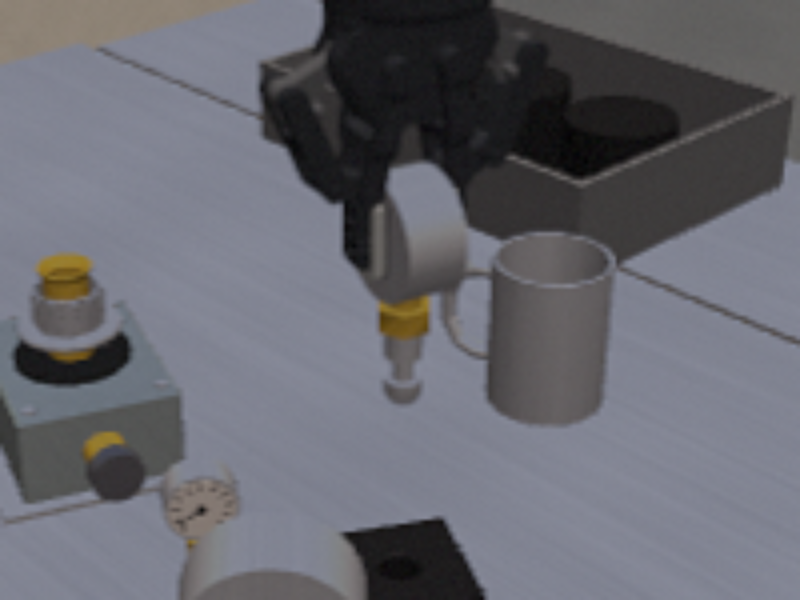

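The gauge hangs upright and free, plug tip at (403,390). I'll carry it over the coupler.

```bash
python3 -m inch '0.04 -0.012 0 0 0.02;0.06 -0.018 0 0 0.02;0.06 -0.018 0 0 0.02;0.06 -0.018 0 0 0.02;0.046 -0.012 0 0 0.02'
python3 -m inch '0 0 0 0 0.02;0 0 0 0 0.02;0 0 0 0 0.02;0 0 0 0 0.02;0 0 0 0 0.02'
python3 - <<'E'
from h import *
np.set_printoptions(precision=4,suppress=True)
from scipy.spatial.transform import Rotation as R
for n in ['side','scene']:
    f=grab(n); i=f['pixels'][:,:,::-1]; u,v=pix(f,[.518,.133,.15]).astype(int)
    cv2.imwrite(f'pics/{n}9.png',cv2.resize(i[max(v-75,0):v+75,u-100:u+100],None,fx=4,fy=4))
    for q in ['plug_tip','gauge_center','mouth']:
        for r in finder.place_of(q,f): print(n,q,round(r['confidence'],2),cam2w(f,r['point']))
s=robot.read_state(); p=np.array(s['position']); print(p)
M=R.from_rotvec(s['orientation']).as_matrix(); print(M.T@(np.array([.5178,.1328,p[2]])-p)); print(M)
E
```

```text
t: 21.68
position: [0.5158, 0.1341, 0.2191]
orientation: [-2.481, -1.927, 0.001]
wrist_force: [0.7, 0.3, -2.7]
finger_gap: 0.0295
t: 22.3
position: [0.5166, 0.131, 0.2196]
orientation: [2.484, 1.924, 0.0]
wrist_force: [0.0, -0.2, -2.5]
finger_gap: 0.0293
side plug_tip 0.82 [ 0.3931 -0.2005 -0.0019]
side plug_tip 0.67 [ 0.4791 -0.0432  0.0002]
side plug_tip 0.56 [0.5143 0.1285 0.1488]
side gauge_center 0.95 [0.5199 0.1284 0.2378]
side gauge_center 0.84 [ 0.3958 -0.2029  0.1215]
side gauge_center 0.8 [ 0.4797 -0.0441  0.0598]
side mouth 0.78 [0.5169 0.1297 0.1233]
scene plug_tip 0.68 [ 0.4764 -0.0428  0.0035]
scene plug_tip 0.63 [0.5167 0.1296 0.1487]
scene plug_tip 0.61 [ 0.3923 -0.2012  0.0017]
scene gauge_center 0.75 [0.5159 0.1295 0.2376]
scene gauge_center 0.75 [ 0.391  -0.2019  0.1236]
scene gauge_center 0.71 [ 0.4748 -0.0442  0.0629]
scene mouth 0.62 [0.517  0.1314 0.1236]
[0.5165 0.1318 0.2196]
[ 0.0013  0.0011 -0.    ]
[[ 0.2486  0.9686 -0.    ]
 [ 0.9686 -0.2486 -0.    ]
 [-0.     -0.     -1.    ]]
```

View pics/side9.png

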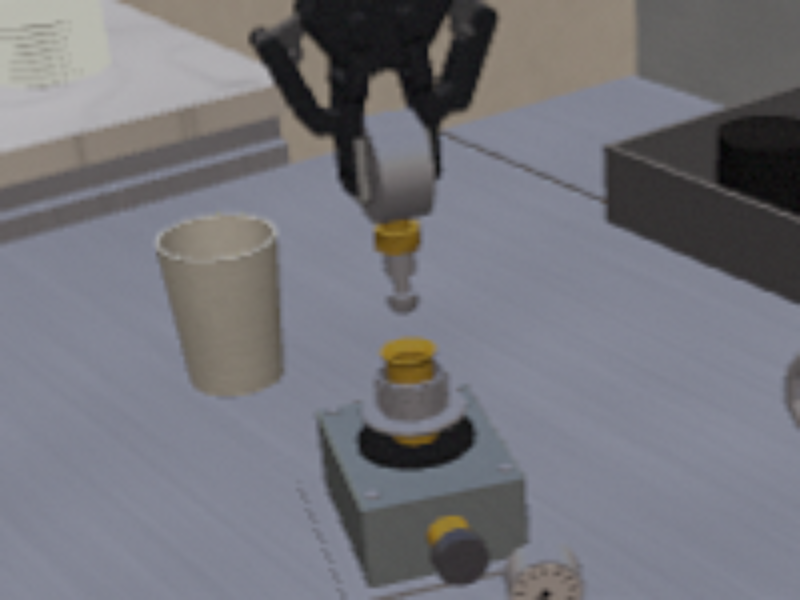

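View pics/scene9.png

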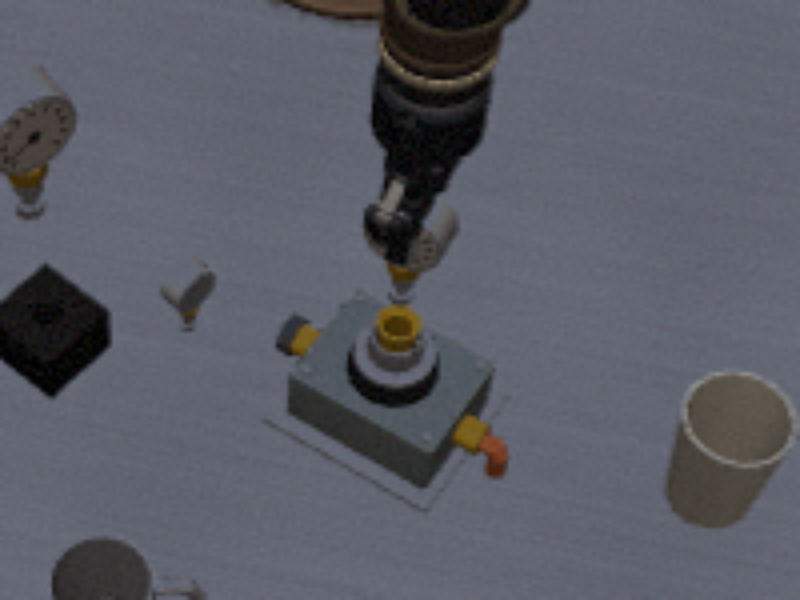

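Tip and mouth are in line to about 1.5 mm. The networks and the TCP agree on the offset, so I'll correct it and come down to the mouth.

```bash
python3 -m inch '0.0013 0.001 0 0 0.02;0 0 0.01 0 0.02;0 0 0.01 0 0.02;0 0 0.003 0 0.02;0 0 0 0 0.02'
python3 - <<'E'
from h import *
for n in ['side','scene']:
    f=grab(n); i=f['pixels'][:,:,::-1]; u,v=pix(f,[.518,.133,.13]).astype(int)
    cv2.imwrite(f'pics/{n}10.png',cv2.resize(i[v-30:v+30,u-40:u+40],None,fx=8,fy=8))
s=robot.read_state();print(s['position'],s['wrist_force'])
E
```

```text
t: 23.32
position: [0.5175, 0.1327, 0.1961]
orientation: [-2.482, -1.925, 0.001]
wrist_force: [-0.0, -1.2, -3.3]
finger_gap: 0.0296
[0.51785551 0.13279766 0.19674697] [ 0.08123944 -0.70342299 -2.80889633]
```

View pics/side10.png

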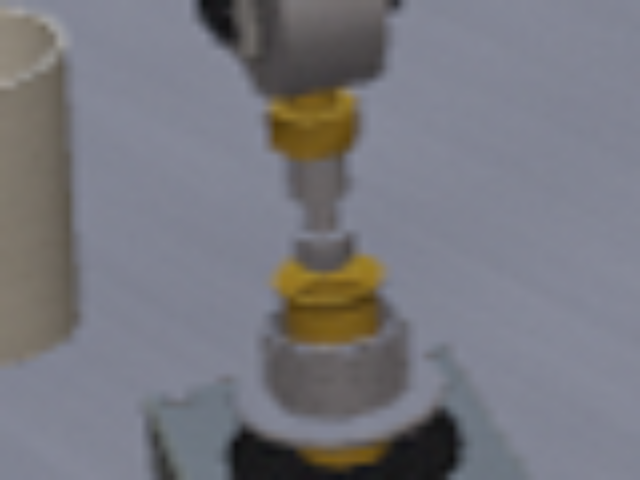

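View pics/scene10.png

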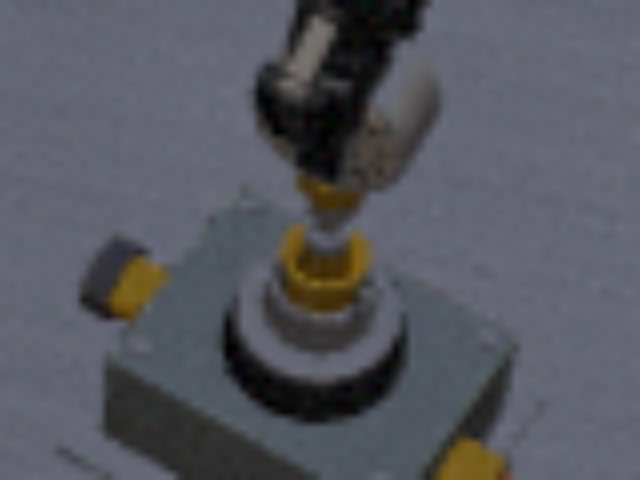

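The plug tip is at (325,255) in the side crop and the mouth at (330,280), aligned within about 1 mm. I'll insert while watching the force.

```bash
python3 -m inch '0 0 0.002 0 0.02;0 0 0.002 0 0.02;0 0 0.002 0 0.02;0 0 0 0 0.02;0 0 0 0 0.02'
```

```text
t: 24.05
position: [0.5178, 0.1328, 0.1906]
orientation: [2.482, 1.925, 0.0]
wrist_force: [0.6, 0.1, -3.6]
finger_gap: 0.0293
```

```bash
python3 -m inch '0 0 0.001 0 0.02;0 0 0.001 0 0.02;0 0 0.001 0 0.02;0 0 0 0 0.02;0 0 0 0 0.02'
```

```text
t: 24.68
position: [0.5178, 0.1328, 0.1876]
orientation: [-2.482, -1.926, 0.0]
wrist_force: [0.1, -0.4, -3.7]
finger_gap: 0.0294
```

```bash
python3 -m inch '0 0 0.001 0 0.02;0 0 0.001 0 0.02;0 0 0.001 0 0.02;0 0 0 0 0.02;0 0 0 0 0.02'
```

```text
t: 25.3
position: [0.5178, 0.1328, 0.1846]
orientation: [2.482, 1.925, 0.0]
wrist_force: [0.1, -0.5, -3.8]
finger_gap: 0.0297
```

```bash
python3 -m inch '0 0 0.001 0 0.02;0 0 0.001 0 0.02;0 0 0.001 0 0.02;0 0 0.001 0 0.02;0 0 0 0 0.02'
```

```text
t: 25.92
position: [0.5177, 0.1328, 0.1804]
orientation: [-2.482, -1.925, 0.0]
wrist_force: [-0.8, -0.3, -4.2]
finger_gap: 0.0293
```

```bash
python3 -m inch '0 0 0.001 0 0.02;0 0 0.001 0 0.02;0 0 0.001 0 0.02;0 0 0.001 0 0.02;0 0 0 0 0.02'
```

```text
t: 26.55
position: [0.5177, 0.1328, 0.1764]
orientation: [-2.482, -1.925, 0.0]
wrist_force: [-0.5, 0.5, -2.8]
finger_gap: 0.0289
```

```bash
python3 -m inch '0 0 0.001 0 0.02;0 0 0.001 0 0.02;0 0 0.001 0 0.02;0 0 0.001 0 0.02;0 0 0 0 0.02'
```

```text
t: 27.18
position: [0.5177, 0.1328, 0.1725]
orientation: [-2.482, -1.926, 0.0]
wrist_force: [0.1, -1.1, -3.2]
finger_gap: 0.0293
```

```bash
python3 -m inch '0 0 0.001 0 0.02;0 0 0.001 0 0.02;0 0 0.001 0 0.02;0 0 0.001 0 0.02;0 0 0 0 0.02'
```

```text
t: 27.8
position: [0.5177, 0.1328, 0.1685]
orientation: [-2.482, -1.925, 0.0]
wrist_force: [0.1, 0.5, -2.3]
finger_gap: 0.0296
```

```bash
python3 -m inch '0 0 0.001 0 0.02;0 0 0.001 0 0.02;0 0 0.001 0 0.02;0 0 0.001 0 0.02;0 0 0 0 0.02'
```

```text
t: 28.42
position: [0.5177, 0.1328, 0.1644]
orientation: [-2.482, -1.925, 0.0]
wrist_force: [-0.1, 0.4, -3.8]
finger_gap: 0.0298
```

```bash
python3 -m inch '0 0 0.001 0 0.02;0 0 0.001 0 0.02;0 0 0.001 0 0.02;0 0 0.001 0 0.02;0 0 0 0 0.02'
```

```text
t: 29.05
position: [0.5177, 0.1328, 0.1605]
orientation: [-2.482, -1.925, 0.0]
wrist_force: [0.9, -0.8, -3.3]
finger_gap: 0.0294
```

```bash
python3 -m inch '0 0 0.001 0 0.02;0 0 0.001 0 0.02;0 0 0 0 0.02;0 0 0 0 0.02;0 0 0 0 0.02'
```

```text
t: 29.68
position: [0.5178, 0.1328, 0.1587]
orientation: [2.482, 1.925, 0.0]
wrist_force: [-0.8, -0.2, 1.6]
finger_gap: 0.0292
```

```bash
python3 -m inch '0 0 0.001 0 0.02;0 0 0.0005 0 0.02;0 0 0 0 0.02;0 0 0 0 0.02;0 0 0 0 0.02'
```

```text
t: 30.3
position: [0.5179, 0.1328, 0.1572]
orientation: [2.482, 1.925, 0.0]
wrist_force: [-2.1, 0.5, 4.8]
finger_gap: 0.0295
```

```bash
python3 -m inch '0 0 0.0005 0 0.02;0 0 0.0005 0 0.02;0 0 0 0 0.02;0 0 0 0 0.02;0 0 0 0 0.02'
```

```text
t: 30.92
position: [0.5178, 0.1328, 0.1561]
orientation: [2.482, 1.925, 0.0]
wrist_force: [-0.8, 0.4, 4.8]
finger_gap: 0.0294
```

```bash
python3 -m inch '0 0 0.0005 0 0.02;0 0 0.0005 0 0.02;0 0 0 0 0.02;0 0 0 0 0.02;0 0 0 0 0.02'
```

```text
t: 31.55
position: [0.5179, 0.1328, 0.1552]
orientation: [2.482, 1.925, 0.0]
wrist_force: [-1.6, -0.4, 5.1]
finger_gap: 0.0293
```

```bash
python3 -m inch '0 0 0.0005 0 0.02;0 0 0.0005 0 0.02;0 0 0 0 0.02;0 0 0 0 0.02;0 0 0 0 0.02'
python3 - <<'E'
from h import *
np.set_printoptions(precision=2,suppress=True)
for k in range(2):
    f=grab('side'); print(robot.read_state()['wrist_force'])
i=f['pixels'][:,:,::-1]; u,v=pix(f,[.518,.133,.13]).astype(int)
cv2.imwrite(f'pics/side11.png',cv2.resize(i[v-30:v+30,u-40:u+40],None,fx=8,fy=8))
E
```

```text
t: 32.17
position: [0.5179, 0.1328, 0.1542]
orientation: [2.482, 1.925, 0.0]
wrist_force: [-1.0, -0.1, 5.8]
finger_gap: 0.0295
[-2.03  0.19  5.51]
[-0.83 -0.27  6.18]
```

View pics/side11.png

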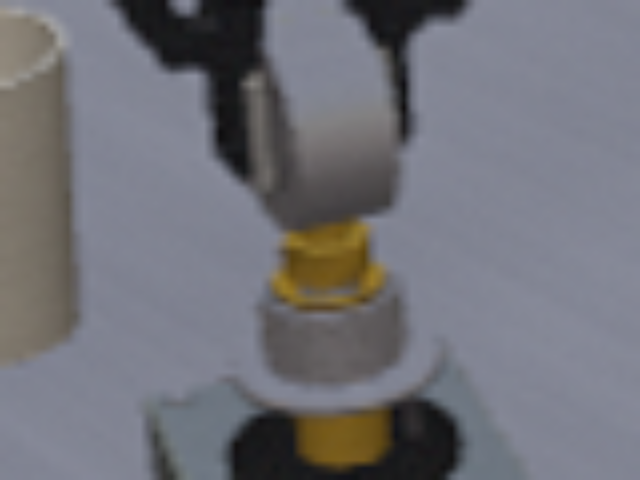

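The sleeve has sprung up: its neck is level with the mouth at (330,290), and the tube shows below the flange. I'll ease off, then release and retreat.

```bash
python3 -m inch '0 0 -0.0005 0 0.02;0 0 -0.0005 0 0.02;0 0 -0.0005 0 0.02;0 0 0 0 0.02;0 0 0 0 0.02'
python3 -m inch '0 0 0 0 0.033;0 0 0 0 0.045;0 0 0 0 0.06;0 0 0 0 0.07;0 0 0 0 0.07'
python3 -m inch '0 0 -0.02 0 0.07;0 0 -0.04 0 0.07;0 0 -0.04 0 0.07;0 0 -0.03 0 0.07;0 0 0 0 0.07'
python3 - <<'E'
from h import *
np.set_printoptions(precision=4,suppress=True)
for n in ['side','scene']:
    f=grab(n,n+'12full'); i=f['pixels'][:,:,::-1]; u,v=pix(f,[.518,.133,.15]).astype(int)
    cv2.imwrite(f'pics/{n}12.png',cv2.resize(i[v-50:v+50,u-60:u+60],None,fx=6,fy=6))
    for q in ['gauge_center','flange','pitcher','tamper','paper_cup']:
        for r in finder.place_of(q,f)[:3]: print(n,q,round(r['confidence'],2),cam2w(f,r['point']))
E
```

```text
t: 32.9
position: [0.5178, 0.1328, 0.1556]
orientation: [2.482, 1.925, 0.0]
wrist_force: [-1.5, 0.3, 4.8]
finger_gap: 0.0292
t: 33.52
position: [0.5178, 0.1328, 0.1555]
orientation: [-2.482, -1.925, 0.0]
wrist_force: [0.5, -0.2, -0.1]
finger_gap: 0.07
t: 34.15
position: [0.5188, 0.133, 0.2881]
orientation: [2.481, 1.924, 0.007]
wrist_force: [-0.0, 0.2, -0.3]
finger_gap: 0.07
side gauge_center 0.9 [ 0.3995 -0.2009  0.1225]
side gauge_center 0.75 [ 0.4754 -0.0429  0.0618]
side gauge_center 0.56 [0.5219 0.1371 0.1699]
side flange 0.83 [0.5163 0.1326 0.0903]
side pitcher 0.64 [ 0.7719 -0.0288  0.0015]
side pitcher 0.54 [0.517  0.1298 0.0841]
side tamper 0.68 [ 0.5353  0.3872 -0.0014]
side tamper 0.64 [ 0.5195 -0.4153  0.0017]
side paper_cup 0.76 [ 0.5365  0.3888 -0.004 ]
scene gauge_center 0.98 [ 0.3894 -0.2034  0.1202]
scene gauge_center 0.64 [ 0.4746 -0.0397  0.0595]
scene gauge_center 0.57 [0.5197 0.1358 0.1757]
scene flange 0.66 [0.5144 0.1281 0.098 ]
scene pitcher 0.92 [ 0.7701 -0.03   -0.001 ]
scene tamper 0.72 [ 0.5176 -0.4196  0.0042]
scene paper_cup 0.55 [ 0.5311  0.389  -0.002 ]
```

View pics/side12.png

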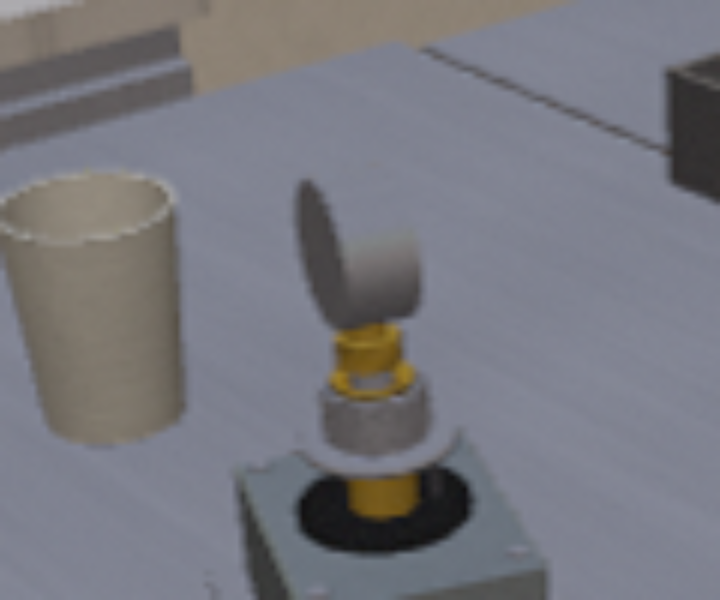

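View pics/scene12.png

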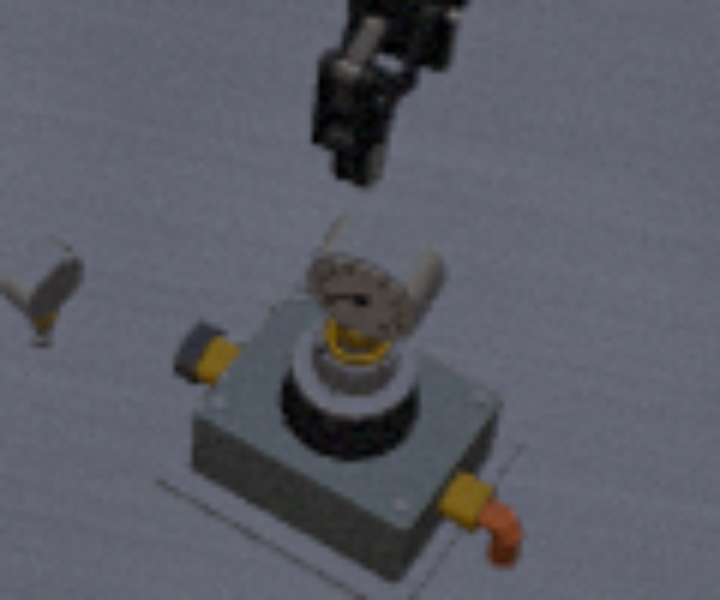

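The gauge stands in the coupler with its case at (365,260). The sleeve is up, the gripper is clear, and the bystanders are in place. Handing in.

```bash
python3 -c "
from station import robot
s=robot.read_state();print(s['t'],s['wrist_force'],max(map(abs,s['qvel'])))
robot.sign_off()"
```

```text
34.75 [0.24862394 0.42005582 0.05733688] 0.0038815284629859907
the job is handed in; nothing more can be done
```

The gauge is standing locked in the coupler, and I handed the job in at t = 34.75 s, within the 58 s limit.

- **Sleeve:** I pushed it to its hard stop with the fingertips on the flange. The highest force I read was about 14 N. It stayed down when I let go, which I confirmed in the side view. There was a force drop near 11.5 mm, but the hard stop came about 2.5 mm later rather than 1.5 mm, so I went by the stop itself. An earlier dip near 6.5 mm may have been only noise.
- **Gauge:** I took the middle-sized gauge from the stand and lowered it into the coupler with no sideways force until the plunger. The load there peaked at about 9 N beyond the gauge's weight. The sleeve then sprang up, as the side view showed.
- **Last checks:**
  - The networks put the gauge's centre at z = 0.170 m (side camera) and 0.176 m (scene camera); about 0.174 m is expected when locked.
  - The flange read 0.090 m and 0.098 m against 0.096 m when up. The pictures show the sleeve up.
  - The jug, tamper and cup were where they started, within the networks' error. One side-view report put a "tamper" at the cup's position and another put a "pitcher" at the coupler; both were false.
  - The gripper was clear, with no contact force.
- **Not tested:** I did not pull on the gauge to test the lock.

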